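# Level the riser shelf with a spirit level and its screw foot

## Robot

A 7-joint arm with a two-finger parallel gripper is mounted at the origin on the work surface. World frame = base frame: x ahead of the robot, y to its left, z up, the work surface at z = 0. Lengths are in m, angles in rad, forces in N, time in s.
With the tool pointing down it reaches from about 0.4 to 0.85 m from the base axis. Payload 4.5 kg.
Tool frame: the origin (TCP) lies at the very end of the fingers, on their centre line; the grasp point (between the pads) lies 19 mm behind it (r.grip_depth is the z of the grasp point in the tool frame, in m); z points along the fingers, x is the direction in which the jaws open and shut, and the axes are right-handed (so a half turn about z gives the same grasp; the last joint's range is limited). The gripper opens to 88 mm and grips with 3 to 60 N. Pads are 18 mm wide; open, the fingers measure 123 mm over their backs; the gripper's body (75 mm by 187 mm) begins 45 mm behind the grasp point.
Start: joints at [1.192, 0.689, -0.195, 1.565, 0.157, 0.902, -0.215], TCP at [0.251, -0.573, 0.239] pointing down, gripper open.
Joint ranges: [-3.01, 3.01], [-0.46, 2.08], [-1.47, 1.51], [0.13, 2.56], [-1, 4.14], [0.04, 2.09], [-2.66, 2.66]. Speed limits (rad/s): [2.57, 2.57, 3.14, 3.14, 3.14, 3.14, 3.14].

## Interface

Orientations are given as [roll, pitch, yaw] about the fixed x, y, z axes, in that order (R = Rz(yaw) Ry(pitch) Rx(roll)).
In Python, from bench import r gives the robot as it stands.
- The arm moves only by the tool arm_command, never from a script. Its argument "targets" is a list that holds one entry, the list of rows, each a list of 4 numbers: the shift along the tool's x, y, z in mm, then the turn about the tool's z in rad. A call has 1 to 8 rows; each row is the pose to reach, as a shift and turn from the pose commanded when the call began, along the tool's axes at that moment; what a row does not reach only later rows make up. A row lasts 1/10 s, in which the tool goes at most 50 mm and 8.59 degrees, less where a joint would pass 70% of its speed; a pose out of reach is approached as far as the arm can. A call with a gripper value outside its range is refused whole. "hand" is the finger opening in mm, from 0 to 88.1, set as the call begins (left out, the last holds). The fingers move at their own pace and stop on an object; "grip_force" is the grip in N (left out, the last holds). Time passes only in rows, so rows that repeat a pose let the fingers close. It gives the time, the measured TCP pose, the force and the opening at its end, in the units of the state.
- r.sense(): the state, without advancing time (a new reading comes with each control period).
- r.read_camera(name): name is "scene" or "top" or "wrist"; returns (picture, depth): 480x640x3 uint8, red, green, blue; 480x640 float32, m along the optical axis (not along the pixel's ray), 0 where there is no reading.
- r.camera_params(name): a dict with "fx", "fy", "cx", "cy" (pixels), "k1" (the pictures are not rectified: a ray, as slopes to the right and down, at radius r is drawn at 1 + k1 r^2 times it, then the intrinsics apply), "rvec" (rotation vector, rad) and "tvec" (3), from world to camera coordinates, as OpenCV has them; the wrist camera has in their place "tool_from_camera" (4x4, takes a point from camera to tool coordinates, whose origin is the TCP and whose axes are the tool frame's). Camera axes: x right, y down, z forward; pixel columns grow to the right and rows downward; lengths in m; the calibration is good to about 2 mm. A picture is of the moment at which its call begins: read the wrist's pose just before it. camera_params takes no time and is no camera call.
- r.finish_job(): hands the job in, once; it reports no verdict.
The state is a dict: "t": time; "q": joint angles; "joint_vel": joint speeds; "effort": joint torques, N m; "position": TCP position; "eef_rot": TCP orientation; "force": force on the tool from outside, world axes, zero at the start; "ft_torque": the same for the moment, N m; "gripper_width": finger opening in m.
Only numpy, scipy, OpenCV 4.12 (cv2) and the standard library are available. Lean on these libraries where they do the work, as an engineer would, in place of code of your own. Each camera call takes 0.05 s, during which the arm holds its last target.

## Task

Stand the spirit level lengthwise on the middle of the low steel riser shelf and let go of it, then turn the wing knob of the shelf's one screw foot until the bubble sits between the two lines of the vial. Then press the level firmly down onto the shelf to prove that the bubble stays between the lines, and finish while still pressing it: do not let go. Leave the other things on the bench where they are.

Things in the scene. Friction and masses are not known exactly. Their poses are not given: they have to be found in the camera images.
- level: the spirit level: dark metal bar with rubber ends, 234 mm long, 22 wide, 46 high, 0.45 kg, standing on its long narrow base. Origin: centre of its underside; y along its length, z up. The middle 74 mm of its length is a grey block 22 mm wide, 34 mm high, to be gripped across x; on top of it lies the yellow-green vial (along y, 12 mm thick, top at 46 mm)
- bubble (a joint): distance of the white bubble (17 mm long) from the middle of the level's vial, in m along the level's +y; 0 is centred. It floats to the higher end, at most 20 mm, 3 mm for each 1 mm/m of slope, and takes about 1 s to settle. Two black lines ring the vial at +-11 mm: the bubble is between them within +-2.6 mm
- riser: the riser shelf: galvanized sheet deck, 150 mm (x) by 320 mm (y), top 75 mm above the bench, on two fixed rubber feet 140 mm from the middle towards -y and one screw foot beyond the +y end. Origin: on the bench under the deck's middle; y along the deck to the screw foot, z up. It does not slide. At the start the screw foot is wound in: its end stands 0.6 to 1.4 mm low
- deck_top (a point): the middle of the deck's top surface, tilting with it; y along the deck to the screw foot, z square to it. Turning the screw foot clockwise seen from above raises its end of the deck, 3 mm a full turn; each radian shifts the bubble of a level lying along the deck about 4.3 mm towards the screw foot
- foot_grip (a point): the black wing knob on top of the screw foot, 195 mm from the riser's middle along +y. The point is on the upright turning axis, 102 mm above the bench (does not change), at the middle of the wings: one flat bar 54 mm along this point's y, 13 mm thick along its x, 28 mm high, to be gripped across x. The point turns with it. It turns stiffly (0.06 N m), stays where it is left
- jug: closed blue plastic washer jug, 165 x 100 mm, 270 mm tall, origin at the centre of its underside; leave alone
- wiper: black wiper arm with rubber-edged blade, 410 mm long, lying behind the riser; leave alone
- scraper: grey plastic ice scraper, 270 mm long, lying before the riser; leave alone
- funnel: aluminium funnel standing on its mouth, 112 mm across, 125 mm tall; leave alone
- mug: white ceramic mug, 82 mm across, 92 mm tall; leave alone
- jar: clear screw-top jar, 68 mm across, 85 mm tall; leave alone

How it is judged:
By the outcome, as a careful person would: the job done as asked, in the order asked, and still so for the second after the job is handed in, while the arm keeps its last pose, push and grip.
It also fails if it takes over 72 s, if anything falls off the work surface, if the arm or the gripper's body presses on something with over 40 N, if the wrist force passes 120 N, or if a joint passes its speed limit or range.

## Working session

There is one attempt and no reset: what is moved stays moved. The work goes in short steps, Python scripts to look and compute and a tool call to move; the robot and the scene stay as the last step left them, time stands still between calls to the robot, and variables do not carry over. Pictures are saved under pics/ and viewed, and the job is handed in when it is done.

Besides the shell and the picture viewer there is one more tool, called after "Request:" by a JSON object that holds its "method" and its "body", one argument or row to a line. arm_command: Moves the arm, as the interface text tells. Its arguments: {"type":"object","properties":{"targets":{"type":"array"},"hand":{"type":"number"},"grip_force":{"type":"number"}},"required":["targets"]}

```bash
ls; mkdir -p pics; cat > h.py <<'E'
import numpy as np, cv2
from scipy.spatial.transform import Rotation as R
from bench import r
def save(n,im,crop=None,s=1):
    if crop: im=im[crop[1]:crop[3],crop[0]:crop[2]]
    if s!=1: im=cv2.resize(im,None,fx=s,fy=s,interpolation=cv2.INTER_CUBIC)
    cv2.imwrite('pics/'+n,im[:,:,::-1])
def ray(p,u,v):
    d=np.array([(u-p['cx'])/p['fx'],(v-p['cy'])/p['fy']]);x=d.copy()
    for _ in range(20): x=d/(1+p['k1']*(x@x))
    return np.array([x[0],x[1],1.])
def ext(name,p,s=None):
    if name=='wrist':
        T=np.eye(4);T[:3,:3]=R.from_euler('xyz',s['eef_rot']).as_matrix();T[:3,3]=s['position']
        return T@np.array(p['tool_from_camera'])
    M=np.eye(4);M[:3,:3]=R.from_rotvec(np.ravel(p['rvec'])).as_matrix();M[:3,3]=np.ravel(p['tvec'])
    return np.linalg.inv(M)
def at_z(name,u,v,z,s=None):
    p=r.camera_params(name);T=ext(name,p,s);d=T[:3,:3]@ray(p,u,v);o=T[:3,3]
    return o+d*(z-o[2])/d[2]
def at_d(name,u,v,dep,s=None):
    p=r.camera_params(name);T=ext(name,p,s)
    return T[:3,:3]@(ray(p,u,v)*dep)+T[:3,3]
def proj(name,P,s=None):
    p=r.camera_params(name);T=np.linalg.inv(ext(name,p,s));c=T[:3,:3]@np.array(P)+T[:3,3]
    x=c[:2]/c[2];x=x*(1+p['k1']*(x@x));return x[0]*p['fx']+p['cx'],x[1]*p['fy']+p['cy']
E
python3 - <<'E'
from h import *
s=r.sense();print(s)
for n in('scene','top'):
    im,d=r.read_camera(n);save(n+'0.png',im);np.save(n+'0.npy',d)
    p=r.camera_params(n);print(n,p,ext(n,p)[:3,3])
im,d=r.read_camera('wrist');save('wrist0.png',im)
print(r.camera_params('wrist'))
E
```

```text
pics
{'t': 0.0, 'q': array([ 1.19178638,  0.68998335, -0.19449794,  1.56639469,  0.15732059,
        0.90247844, -0.21508961]), 'joint_vel': array([ 4.58879283e-04, -6.68384730e-04,  7.20589597e-05, -2.53119159e-04,
       -1.08910588e-03, -5.22177217e-04, -4.80914831e-04]), 'effort': array([ 1.14970530e-04, -5.27562439e+01, -1.26678865e+00, -1.53433585e+01,
       -5.25286503e-02,  6.42881845e-03,  1.58495814e-04]), 'position': array([ 0.25041934, -0.57192473,  0.23789652]), 'eef_rot': array([ 3.14143127e+00,  1.86384346e-03, -1.15788512e+00]), 'force': array([ 0.21537895, -0.83743833, -0.30312696]), 'ft_torque': array([ 0.04202082, -0.01186285, -0.01368794]), 'gripper_width': 0.08791236150269445}
scene {'fx': 474.45546026205204, 'fy': 474.45546026205204, 'cx': 313.6266842064953, 'cy': 242.95128776397434, 'k1': -0.10846154771078775, 'rvec': array([ 2.18664449,  1.44639913, -0.44281622]), 'tvec': array([-0.18605399, -0.38861693,  1.63539811])} [ 1.20566049 -0.30092419  1.14716764]
top {'fx': 600.5706014830243, 'fy': 600.5706014830243, 'cx': 321.57848120325156, 'cy': 239.37338468200304, 'k1': -0.00817167210638278, 'rvec': array([ 2.17287668, -2.14863862,  0.1342821 ]), 'tvec': array([-0.02488346,  0.55893425,  1.5051996 ])} [ 0.37391637 -0.0142994   1.56161281]
{'fx': 420.01750090607476, 'fy': 420.01750090607476, 'cx': 323.84673758894, 'cy': 241.1051818920121, 'k1': -0.07078580248355482, 'tool_from_camera': array([[ 9.99999478e-01, -7.57340334e-04, -6.85782681e-04,
         8.62797923e-04],
       [ 9.16139675e-04,  9.61802918e-01,  2.73741317e-01,
        -7.00763726e-02],
       [ 4.52272443e-04, -2.73741802e-01,  9.61803109e-01,
        -1.46124708e-01],
       [ 0.00000000e+00,  0.00000000e+00,  0.00000000e+00,
         1.00000000e+00]])}
```

View pics/scene0.png

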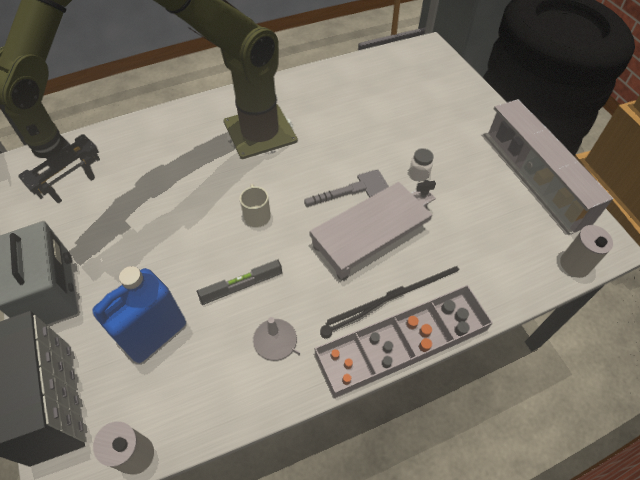

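View pics/top0.png

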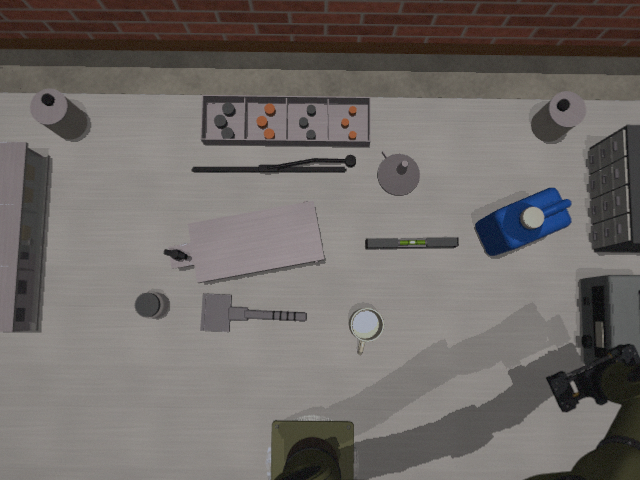

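View pics/wrist0.png

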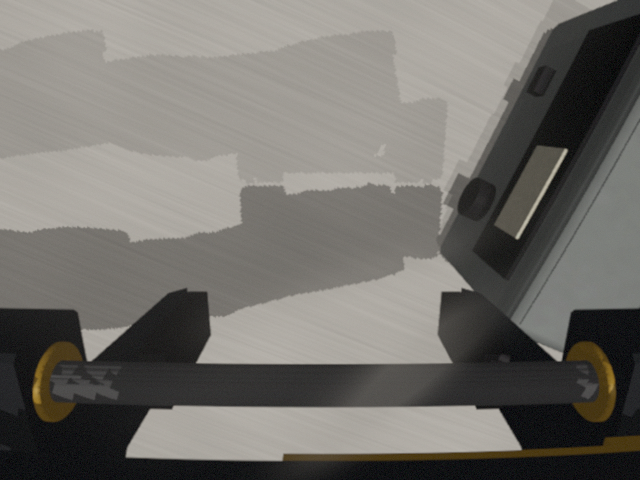

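The top view (up is +x, left is +y) shows the level at about (412,243), the riser at about (257,243), its knob at (177,255), and the jug to the right. I'll enlarge these.

```bash
python3 - <<'E'
import cv2
im=cv2.imread('pics/top0.png')
cv2.imwrite('pics/c1.png',cv2.resize(im[190:290,150:340],None,fx=4.2,fy=4.2,interpolation=cv2.INTER_CUBIC))
cv2.imwrite('pics/c2.png',cv2.resize(im[220:270,355:470],None,fx=6.9,fy=6.9,interpolation=cv2.INTER_CUBIC))
E
```

```text
(no output)
```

View pics/c1.png

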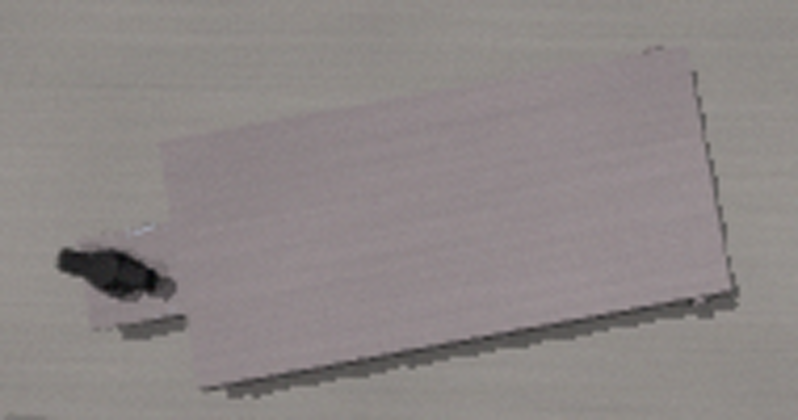

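View pics/c2.png

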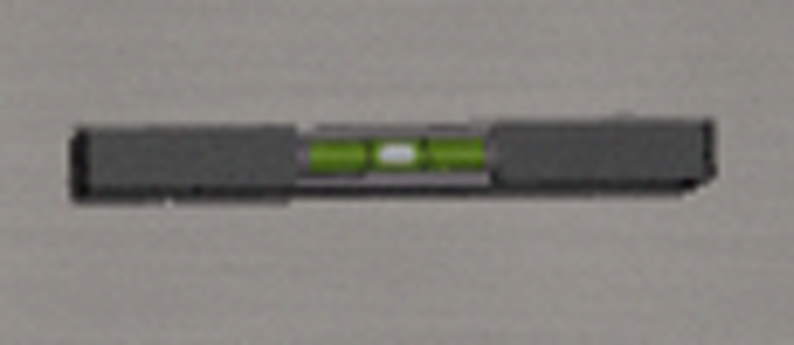

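```bash
python3 - <<'E'
from h import *
d=np.load('top0.npy')
f=lambda a,b:(150+a/4.2,190+b/4.2)
C=[at_z('top',*f(*p),0.075) for p in [(160,143),(690,48),(735,290),(203,390)]]
C=np.array(C);print(C[:,:2]);c=C.mean(0);print('center',c, [np.linalg.norm(C[i]-C[(i+1)%4]) for i in range(4)])
yd=(C[0]+C[3]-C[1]-C[2])/2;yd/=np.linalg.norm(yd);print('ydir',yd,np.arctan2(yd[1],yd[0]))
print('knob pred',c+yd*.195)
for p in [(58,260),(175,288),(112,272)]: print('knob',at_z('top',*f(*p),0.11))
g=lambda a,b:(355+a/6.9,220+b/6.9)
for p in [(72,130),(72,190),(714,122),(714,180),(397,155)]: print('lev',at_z('top',*g(*p),0.046))
for u,v in [(257,243),(412,243),(380,243),(445,243),(380,300),(178,255),(400,242)]: print(u,v,d[v,u],at_d('top',u,v,d[v,u]))
E
```

```text
[[ 0.5889467   0.31560404]
 [ 0.65000803  0.00088052]
 [ 0.50506087 -0.02753333]
 [ 0.44247838  0.28479272]]
center [0.5466235  0.14343599 0.075     ] [np.float64(0.3205922351956133), np.float64(0.1477058735956679), np.float64(0.318534352693931), np.float64(0.14967400060323086)]
ydir [-0.19345839  0.98110848  0.        ] 1.7654822421055425
knob pred [0.50889911 0.33475214 0.075     ]
knob [0.51490763 0.36420431 0.11      ]
knob [0.49945031 0.29599411 0.11      ]
knob [0.50830378 0.33271997 0.11      ]
lev [ 0.56034371 -0.13009534  0.046     ]
lev [ 0.53810207 -0.13014391  0.046     ]
lev [ 0.56603853 -0.36712535  0.046     ]
lev [ 0.54450021 -0.36677036  0.046     ]
lev [ 0.55243738 -0.24992244  0.046     ]
257 243 1.4984668 [0.54354803 0.14253041 0.07229033]
412 243 1.522145 [ 0.55053633 -0.24786969  0.05038809]
380 243 1.5237882 [ 0.54983727 -0.16690483  0.04841954]
445 243 1.5246614 [ 0.55174628 -0.33209251  0.04823773]
380 300 1.5569506 [ 0.40695539 -0.1719214  -0.00229755]
178 255 1.4462006 [0.50684201 0.32710229 0.11996763]
400 242 1.5264914 [ 0.55322988 -0.21799411  0.04625215]
```

```bash
cat >> h.py <<'E'
def plan(pos,yaw,s=None):
    s=s or r.sense(); M=R.from_euler('xyz',s['eef_rot']).as_matrix()
    d=M.T@(np.array(pos)-s['position'])*1000
    x=M[:,0];cy=np.arctan2(x[1],x[0]);t=-(yaw-cy);t=(t+np.pi)%(2*np.pi)-np.pi
    print('t',round(s['t'],2),'pos',s['position'].round(4),'rot',s['eef_rot'].round(4),'F',s['force'].round(1),'w',round(s['gripper_width'],4),'q',s['q'].round(2))
    print('shift mm',d.round(1),'turn',round(t,4))
E
python3 - <<'E'
from h import *
plan([.42,-.25,.20],0.025)
E
```

```text
t 0.15 pos [ 0.2505 -0.5721  0.2381] rot [ 3.1415e+00  1.4000e-03 -1.1579e+00] F [ 0.4  0.3 -0.1] w 0.0882 q [ 1.19  0.69 -0.19  1.57  0.16  0.9  -0.22]
shift mm [-227.  -284.5   38.4] turn -1.1829
```

Request:
{"method": "arm_command", "body": {
  "targets": [
    [[-27, -34, 5, -0.148], [-56, -70, 10, -0.296], [-85, -106, 14, -0.444], [-113, -142, 19, -0.592], [-142, -178, 24, -0.74], [-170, -214, 29, -0.888], [-199, -250, 34, -1.036], [-227, -284, 38, -1.183]]
  ],
  "hand": 60
}}

```text
t: 0.95
position: [0.4205, -0.2488, 0.2005]
eef_rot: [-3.141, -0.0, 0.031]
force: [0.3, -0.2, 0.4]
gripper_width: 0.0601
```

```bash
python3 - <<'E'
from h import *
plan([.552,-.249,.12],0.025)
E
```

```text
t 0.95 pos [ 0.4205 -0.2488  0.2005] rot [-3.1414e+00 -1.0000e-04  3.1300e-02] F [ 0.3 -0.2  0.4] w 0.0601 q [ 0.74  0.6  -0.47  2.    0.45  0.64  0.01]
shift mm [131.5   4.3  80.5] turn 0.0063
```

Request:
{"method": "arm_command", "body": {
  "targets": [
    [[40, 1, 20, 0], [85, 3, 50, 0.005], [120, 4, 72, 0.006], [131, 4, 80, 0.006], [131, 4, 80, 0.006]]
  ]
}}

```text
t: 1.45
position: [0.5513, -0.2503, 0.1191]
eef_rot: [-3.14, 0.002, 0.02]
force: [-1.2, 0.1, 0.6]
gripper_width: 0.0602
```

```bash
python3 - <<'E'
from h import *
s=r.sense();im,d=r.read_camera('wrist');save('w1.png',im)
for P in [(.552,-.249,.046),(.5495,-.130,.046),(.5552,-.367,.046)]: print(proj('wrist',P,s))
plan([.552,-.249,.007],0.025)
E
```

```text
(np.float64(325.39350833270663), np.float64(251.67929106361447))
(np.float64(325.21890800344283), np.float64(14.389892932386289))
(np.float64(326.61780927636096), np.float64(430.0158015504063))
t 1.5 pos [ 0.55   -0.2511  0.1201] rot [-3.1411e+00  2.1000e-03  1.9400e-02] F [-1.  -0.9 -0.8] w 0.0598 q [ 0.58  0.84 -0.4   1.72  0.48  0.68 -0.07]
shift mm [  2.3  -2.  113.1] turn -0.0056
```

View pics/w1.png

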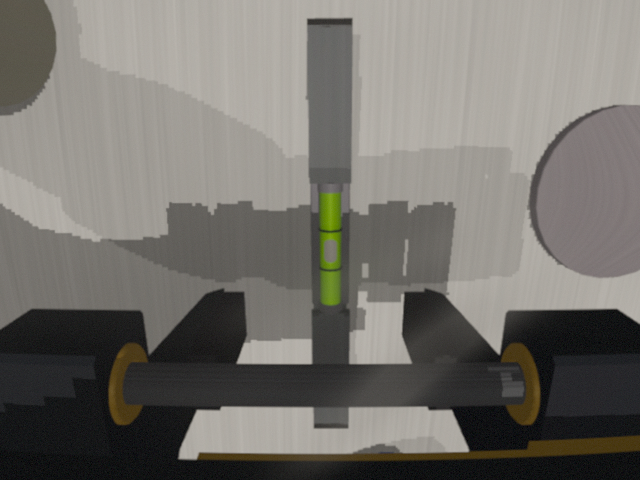

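Request:
{"method": "arm_command", "body": {
  "targets": [
    [[3, -2, 40, 0], [3, -2, 80, 0], [3, -2, 105, 0], [3, -2, 112, 0], [3, -2, 112, 0]]
  ]
}}

```text
t: 2.0
position: [0.5526, -0.2499, 0.0092]
eef_rot: [3.141, 0.001, 0.018]
force: [0.3, -0.2, 0.2]
gripper_width: 0.0601
```

Request:
{"method": "arm_command", "body": {
  "targets": [
    [[0, 0, 0, 0], [0, 0, 0, 0], [0, 0, 0, 0], [0, 0, 0, 0], [0, 0, 0, 0], [0, 0, 0, 0]]
  ],
  "hand": 10,
  "grip_force": 25
}}

```text
t: 2.6
position: [0.5544, -0.2494, 0.0092]
eef_rot: [3.141, -0.001, 0.019]
force: [-0.2, -1.4, 3.8]
gripper_width: 0.0219
```

```bash
python3 - <<'E'
from h import *
im,d=r.read_camera('wrist');save('w2.png',im)
plan([.5466,.1434,.2],0.1947)
E
```

```text
t 2.65 pos [ 0.5544 -0.2494  0.0092] rot [ 3.1411e+00 -1.0000e-03  1.9400e-02] F [ 0.2 -0.7  4.8] w 0.0215 q [ 0.52  1.01 -0.3   1.74  0.58  0.48 -0.15]
shift mm [   0.  -392.8 -191. ] turn -0.1753
```

View pics/w2.png

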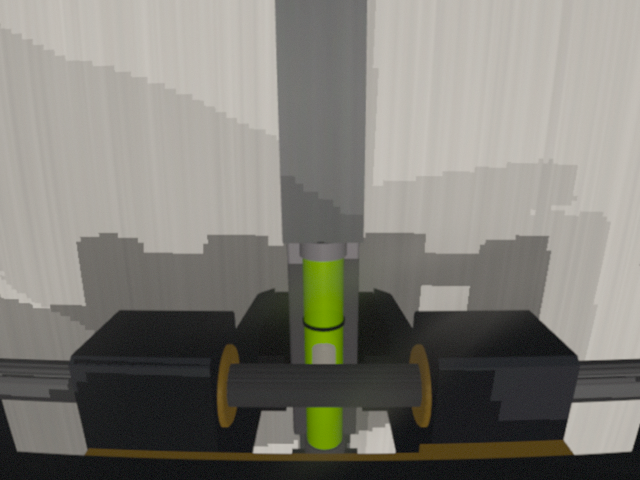

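Request:
{"method": "arm_command", "body": {
  "targets": [
    [[0, 0, -40, 0], [0, 0, -85, 0], [0, -30, -120, -0.02], [0, -70, -145, -0.05], [0, -115, -160, -0.08], [0, -160, -170, -0.11], [0, -205, -175, -0.14], [0, -250, -180, -0.175]]
  ]
}}

```text
t: 3.45
position: [0.5479, 0.002, 0.1883]
eef_rot: [3.141, 0.002, 0.195]
force: [1.2, 0.0, -3.8]
gripper_width: 0.0216
```

```bash
python3 - <<'E'
from h import *
plan([.5466,.1434,.13],0.1947)
E
```

```text
t 3.45 pos [0.5479 0.002  0.1883] rot [3.1414e+00 2.0000e-03 1.9500e-01] F [ 1.2  0.  -3.8] w 0.0216 q [ 0.19  0.69 -0.46  1.84  0.44  0.72 -0.33]
shift mm [  26.3 -139.    58.3] turn 0.0003
```

Request:
{"method": "arm_command", "body": {
  "targets": [
    [[8, -45, 10, 0], [16, -90, 30, 0], [23, -125, 50, 0], [26, -139, 58, 0], [26, -139, 58, 0], [26, -139, 58, 0]]
  ]
}}

```text
t: 4.05
position: [0.5472, 0.1407, 0.1301]
eef_rot: [3.14, 0.002, 0.194]
force: [-0.8, -0.6, -4.5]
gripper_width: 0.0217
```

```bash
python3 - <<'E'
from h import *
s=r.sense();im,d=r.read_camera('wrist');save('w3.png',im)
im2,d2=r.read_camera('top');save('t3.png',im2,(150,180,340,300),4.2)
for P in [(.5089,.3348,.116),(.5889,.3156,.075),(.4425,.2848,.075)]: print(proj('wrist',P,s))
plan([.5466,.1434,.084],0.1947)
E
```

```text
(np.float64(323.1428223117796), np.float64(-267.454978468568))
(np.float64(498.7628327336249), np.float64(-99.61255469441099))
(np.float64(149.34261903908592), np.float64(-93.71908042265707))
t 4.15 pos [0.548  0.1396 0.1308] rot [3.1397e+00 5.0000e-04 1.9120e-01] F [-0.3 -0.7 -4.4] w 0.0216 q [-0.11  0.78 -0.38  1.84  0.48  0.62 -0.59]
shift mm [-0.7 -4.1 46.8] turn -0.0035
```

View pics/w3.png

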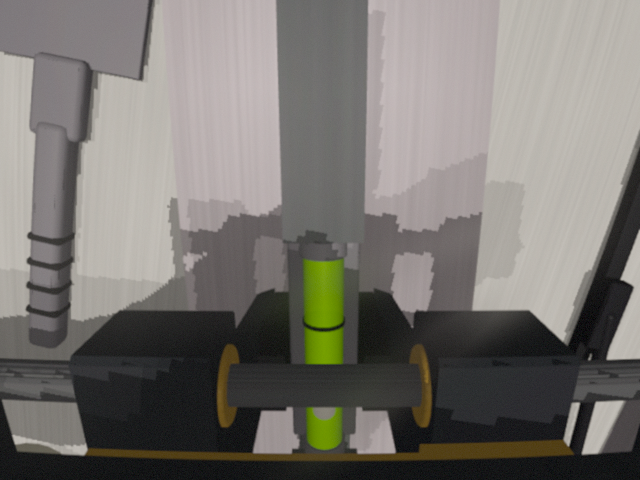

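View pics/t3.png

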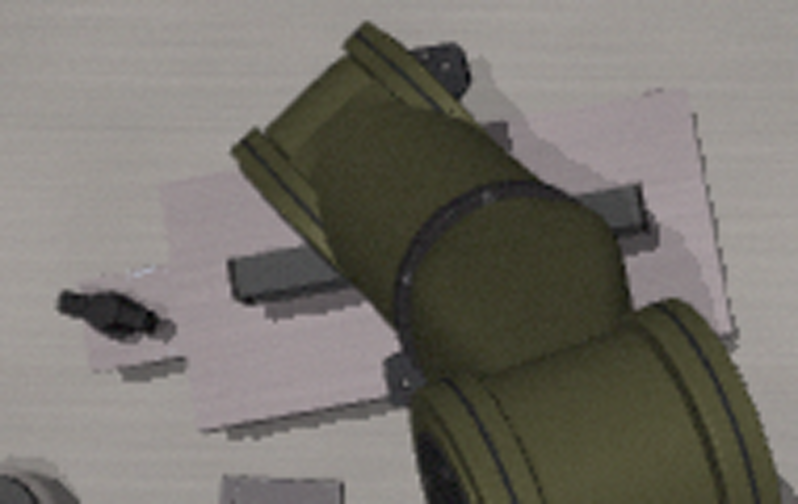

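```bash
python3 - <<'E'
import cv2
im=cv2.imread('pics/w3.png')
a=im[0:200,140:220];b=im[0:200,440:520]
cv2.imwrite('pics/w3c.png',cv2.resize(cv2.hconcat([a,b]),None,fx=3,fy=3))
E
```

```text
(no output)
```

View pics/w3c.png

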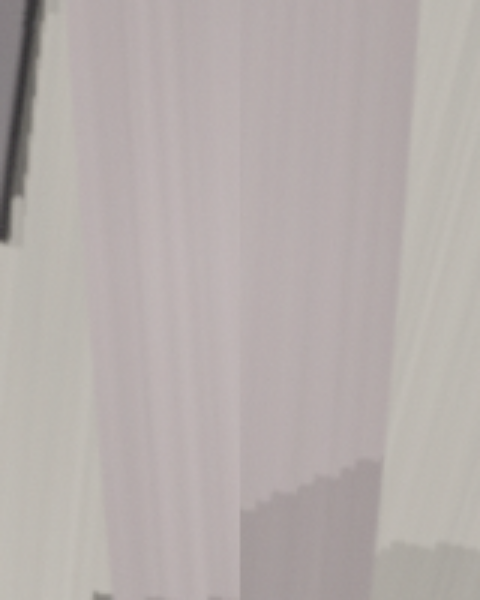

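```bash
python3 - <<'E'
from h import *
s=r.sense()
Mt=R.from_euler('xyz',s['eef_rot']).as_matrix()
s['position']=np.array([.5475,.1402,.1305])
for z in (.074,):
  for p in [(161.7,0),(176.7,200),(500,0),(483.7,200)]:
    P=at_z('wrist',*p,z,s); print(P.round(4),(Mt.T@(P-s['position'])*1000).round(1))
plan([.5466,.1434,.084],0.1947)
E
```

```text
[0.4532 0.2476 0.074 ] [ -72.2 -123.5   56.3]
[0.47   0.1587 0.074 ] [-72.6 -33.   56.5]
[0.601  0.2762 0.074 ] [  78.4 -123.5   56.2]
[0.6185 0.1873 0.074 ] [ 78.7 -32.9  56.4]
t 4.15 pos [0.548  0.1396 0.1308] rot [3.1397e+00 5.0000e-04 1.9120e-01] F [-0.3 -0.7 -4.4] w 0.0216 q [-0.11  0.78 -0.38  1.84  0.48  0.62 -0.59]
shift mm [-0.7 -4.1 46.8] turn -0.0035
```

Request:
{"method": "arm_command", "body": {
  "targets": [
    [[2, -4, 20, 0], [2, -4, 36, 0], [2, -4, 41, 0], [2, -4, 43, 0], [2, -4, 44, 0], [2, -4, 45, 0]]
  ]
}}

```text
t: 4.75
position: [0.5497, 0.1462, 0.0865]
eef_rot: [-3.142, -0.002, 0.193]
force: [-0.1, 0.3, -4.8]
gripper_width: 0.0216
```

Request:
{"method": "arm_command", "body": {
  "targets": [
    [[0, 0, 0.5, 0], [0, 0, 1, 0], [0, 0, 1, 0]]
  ]
}}

```text
t: 5.05
position: [0.5491, 0.1464, 0.0849]
eef_rot: [3.142, -0.0, 0.194]
force: [-0.4, -0.6, -4.4]
gripper_width: 0.0216
```

Request:
{"method": "arm_command", "body": {
  "targets": [
    [[0, 1, 0, 0], [0, 2, 0, 0], [0, 2, 0.5, 0], [0, 2, 1, 0], [0, 2, 1, 0]]
  ]
}}

```text
t: 5.55
position: [0.5494, 0.1442, 0.0838]
eef_rot: [3.141, -0.0, 0.194]
force: [0.3, -0.3, -3.8]
gripper_width: 0.0219
```

Request:
{"method": "arm_command", "body": {
  "targets": [
    [[0, 0, 0.5, 0], [0, 0, 1, 0], [0, 0, 1, 0]]
  ]
}}

```text
t: 5.85
position: [0.5495, 0.1442, 0.0837]
eef_rot: [3.141, -0.001, 0.194]
force: [-2.4, -1.7, 6.1]
gripper_width: 0.0218
```

Request:
{"method": "arm_command", "body": {
  "targets": [
    [[0, 0, -0.5, 0], [0, 0, -0.5, 0], [0, 0, -0.5, 0], [0, 0, -0.5, 0]]
  ],
  "hand": 50
}}

```text
t: 6.25
position: [0.5495, 0.1446, 0.0832]
eef_rot: [-3.141, -0.0, 0.194]
force: [1.1, 0.1, 0.2]
gripper_width: 0.0492
```

Request:
{"method": "arm_command", "body": {
  "targets": [
    [[0, 0, -30, 0], [0, 0, -75, 0], [0, 0, -115, 0], [0, 0, -125, 0], [0, 0, -125, 0]]
  ]
}}

```text
t: 6.75
position: [0.5504, 0.1447, 0.2097]
eef_rot: [-3.141, -0.004, 0.194]
force: [0.3, -0.5, -0.6]
gripper_width: 0.0501
```

```bash
python3 - <<'E'
from h import *
s=r.sense();im,d=r.read_camera('wrist');save('w4.png',im)
print(proj('wrist',(.5089,.3348,.116),s))
plan([.515,.29,.2],0.1947,s)
E
```

```text
(np.float64(314.90134949621336), np.float64(-130.67148646213994))
t 6.75 pos [0.5504 0.1447 0.2097] rot [-3.1412 -0.0037  0.1937] F [ 0.3 -0.5 -0.6] w 0.0501 q [-0.07  0.68 -0.46  1.76  0.4   0.79 -0.53]
shift mm [  -6.8 -149.3    9.7] turn -0.001
```

View pics/w4.png

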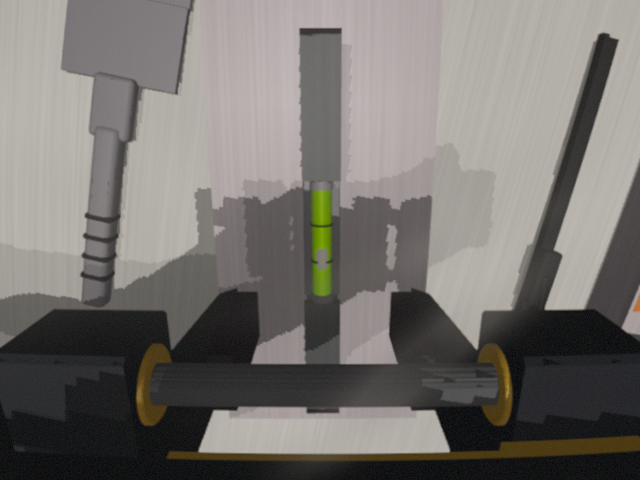

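```bash
python3 - <<'E'
from h import *
s=r.sense()
Mt=R.from_euler('xyz',s['eef_rot']).as_matrix()
def tl(u,v,z):
    P=at_z('wrist',u,v,z,s);return (Mt.T@(P-s['position'])*1000).round(1)[:2]
print('lev +end top',tl(320,32,.121),'-end top',tl(322,412,.121),'vial',tl(321,225,.119),tl(321,261,.119))
print('deck -end',tl(322,417,.076),'edges',tl(207,50,.0745),tl(440,50,.0745))
im=cv2.imread('pics/w4.png')
a=cv2.resize(im[170:310,280:365],None,fx=4,fy=4,interpolation=cv2.INTER_CUBIC)
b=cv2.resize(im[380:440,220:425],None,fx=3,fy=3,interpolation=cv2.INTER_CUBIC)
cv2.imwrite('pics/w4a.png',a);cv2.imwrite('pics/w4b.png',b)
E
```

```text
lev +end top [  -2.  -114.9] -end top [ -1.5 114.2] vial [ -1.8 -12.3] [-1.9  9.5]
deck -end [ -1.8 154.5] edges [ -73.1 -114.2] [  72.4 -114. ]
```

View pics/w4a.png

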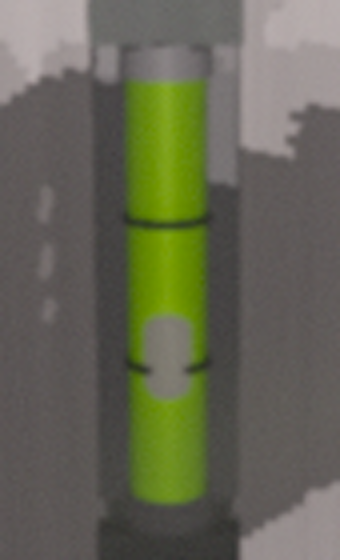

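View pics/w4b.png

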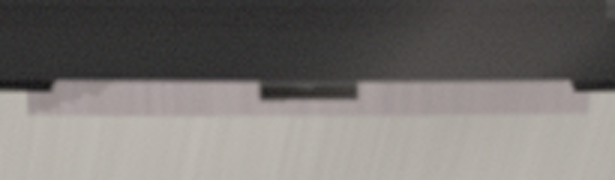

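Request:
{"method": "arm_command", "body": {
  "targets": [
    [[0, -40, 0, 0], [0, -85, 0, 0], [0, -125, 0, 0], [0, -140, 0, 0], [0, -140, 0, 0]]
  ]
}}

```text
t: 7.3
position: [0.5205, 0.284, 0.2064]
eef_rot: [-3.141, 0.003, 0.199]
force: [0.6, -0.2, -0.3]
gripper_width: 0.0499
```

```bash
python3 - <<'E'
from h import *
s=r.sense();im,d=r.read_camera('wrist');save('w5.png',im);np.save('w5.npy',d)
print(proj('wrist',(.5089,.3348,.116),s))
plan([.509,.335,.15],0.1947,s);print(s)
E
```

```text
(np.float64(322.2169748808359), np.float64(154.7162307071663))
t 7.3 pos [0.5205 0.284  0.2064] rot [-3.1413e+00  3.0000e-03  1.9900e-01] F [ 0.6 -0.2 -0.3] w 0.0499 q [-0.33  0.71 -0.44  1.69  0.38  0.83 -0.74]
shift mm [ -1.  -52.2  56.4] turn 0.0043
{'t': 7.3, 'q': array([-0.32649499,  0.71210025, -0.43831817,  1.68934558,  0.38338262,
        0.82912369, -0.73523505]), 'joint_vel': array([ 0.06216915, -0.01543505,  0.05789315,  0.01813892,  0.01682402,
        0.01424388,  0.01945572]), 'effort': array([ -1.38390932, -50.70332766,  -4.84484911, -13.81415606,
        -0.13269894,  -0.1100667 ,  -0.15803637]), 'position': array([0.52046766, 0.28400287, 0.20643073]), 'eef_rot': array([-3.14134149e+00,  2.99489185e-03,  1.98969443e-01]), 'force': array([ 0.62138727, -0.18158106, -0.26099231]), 'ft_torque': array([-0.0714922 , -0.08826185, -0.01209416]), 'gripper_width': 0.049929267250006015}
```

View pics/w5.png

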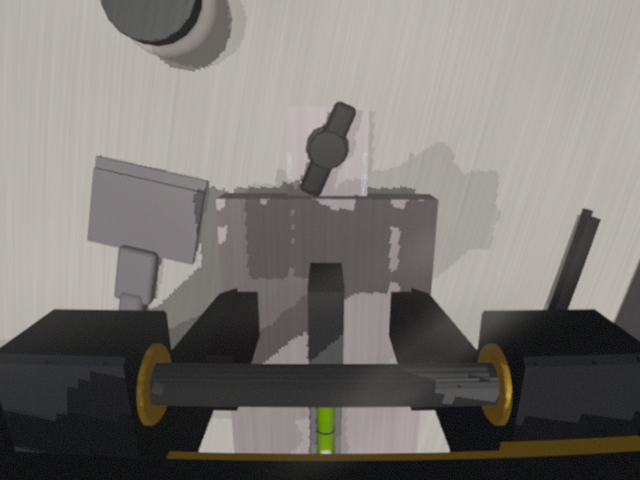

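```bash
python3 - <<'E'
from h import *
s=r.sense();d=np.load('w5.npy')
Mt=R.from_euler('xyz',s['eef_rot']).as_matrix()
def tl(u,v,z):
    P=at_z('wrist',u,v,z,s);return (Mt.T@(P-s['position'])*1000).round(1)[:2]
a,b,c=tl(345,104,.116),tl(311,193,.116),tl(328,148,.116);print(a,b,c,np.linalg.norm(a-b),np.arctan2((a-b)[0],-(a-b)[1]))
for u,v in [(328,148),(342,112),(314,183)]: print(d[v,u],at_d('wrist',u,v,d[v,u],s))
save('w5c.png',cv2.imread('pics/w5.png')[:,:,::-1],(270,80,390,210),4)
E
```

```text
[ 11.3 -79.1] [ -7.4 -30.6] [  2.2 -55.7] 51.980188533709644 0.36800256291026573
0.22964568 [0.51270672 0.33595493 0.11762045]
0.22550371 [0.51639827 0.35618083 0.11643206]
0.23623334 [0.50878642 0.31534655 0.11636092]
```

View pics/w5c.png

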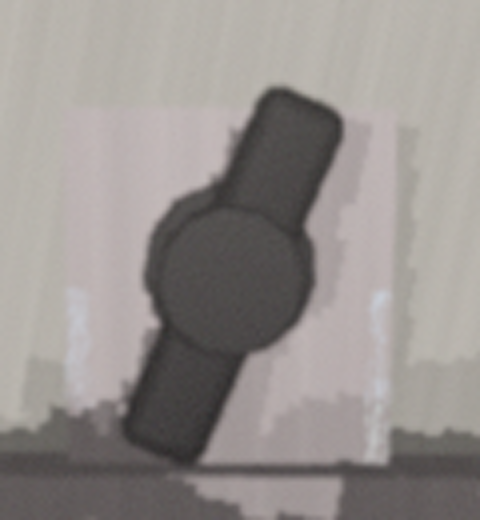

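Request:
{"method": "arm_command", "body": {
  "targets": [
    [[0, -10, 0, -0.148], [1, -20, 0, -0.296], [1, -30, 0, -0.444], [2, -40, 0, -0.592], [2, -50, 0, -0.74], [2, -56, 0, -0.888], [2, -56, 0, -1.036], [2, -56, 0, -1.184]]
  ]
}}

```text
t: 8.15
position: [0.5149, 0.3333, 0.2069]
eef_rot: [3.141, 0.004, 1.38]
force: [-0.5, -0.3, 0.0]
gripper_width: 0.0501
```

```bash
python3 - <<'E'
from h import *
plan([.51,.34,.15],0.1990-0.368+3.14159)
E
```

```text
t 8.15 pos [0.5149 0.3333 0.2069] rot [3.1412 0.0039 1.3805] F [-0.5 -0.3  0. ] w 0.0501 q [-0.25  0.8  -0.75  1.62  0.63  0.98  0.17]
shift mm [ 5.8 -6.1 56.9] turn -1.5921
```

Request:
{"method": "arm_command", "body": {
  "targets": [
    [[0, 0, 0, -0.148], [0, 0, 0, -0.296], [0, 0, 0, -0.444], [1, -1, 0, -0.592], [2, -2, 10, -0.74], [3, -3, 20, -0.888], [4, -4, 30, -1.036], [5, -5, 40, -1.184]]
  ]
}}

```text
t: 8.95
position: [0.5111, 0.3389, 0.1663]
eef_rot: [-3.138, 0.002, 2.564]
force: [-0.8, -0.5, 0.5]
gripper_width: 0.05
```

```bash
python3 - <<'E'
from h import *
plan([.5115,.339,.135],0.1990-0.368+3.14159)
E
```

```text
t 8.95 pos [0.5111 0.3389 0.1663] rot [-3.1380e+00  2.3000e-03  2.5643e+00] F [-0.8 -0.5  0.5] w 0.05 q [-0.16  0.95 -1.    1.65  0.89  1.07  1.13]
shift mm [-0.2  0.4 31.3] turn -0.4083
```

Request:
{"method": "arm_command", "body": {
  "targets": [
    [[0, 0, 10, -0.14], [0, 0, 20, -0.28], [0, 0, 30, -0.408], [0, 0, 30, -0.408], [0, 0, 30, -0.408]]
  ]
}}

```text
t: 9.45
position: [0.5104, 0.3406, 0.1373]
eef_rot: [-3.139, -0.0, 2.965]
force: [-0.1, -0.1, 0.5]
gripper_width: 0.0501
```

```bash
python3 - <<'E'
from h import *
s=r.sense();im,d=r.read_camera('wrist');save('w6.png',im)
print(proj('wrist',(.5115,.339,.116),s))
plan([.5115,.339,.083],0.1990-0.368+3.14159)
E
```

```text
(np.float64(321.40396197672834), np.float64(290.6315075674175))
t 9.5 pos [0.5104 0.3414 0.138 ] rot [-3.1404e+00  4.0000e-04  2.9656e+00] F [-0.   1.1  0.7] w 0.0503 q [-0.14  1.02 -1.06  1.66  0.99  1.09  1.46]
shift mm [-1.5 -2.1 55. ] turn -0.007
```

View pics/w6.png

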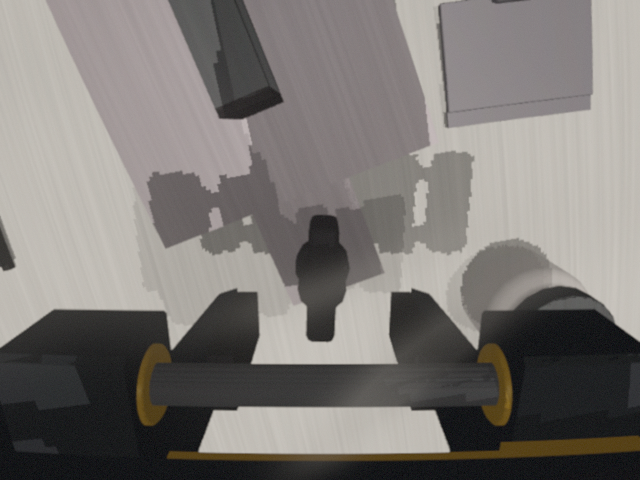

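```bash
python3 - <<'E'
from h import *
s=r.sense();s['position']=np.array([.5104,.341,.1377])
Mt=R.from_euler('xyz',s['eef_rot']).as_matrix()
def tl(u,v,z):
    P=at_z('wrist',u,v,z,s);return (Mt.T@(P-s['position'])*1000).round(1)[:2]
print(tl(323,216,.116),tl(321,341,.116),tl(322,268,.118))
E
```

```text
[ -0.6 -34. ] [-1.6 23.1] [ -1.1 -12.2]
```

Request:
{"method": "arm_command", "body": {
  "targets": [
    [[-1, -3, 12, 0], [-1, -3, 30, 0], [-1, -3, 46, 0], [-1, -3, 54, 0], [-1, -3, 54, 0]]
  ]
}}

```text
t: 10.0
position: [0.5093, 0.3391, 0.0821]
eef_rot: [-3.139, -0.002, 2.97]
force: [0.2, -0.1, -0.4]
gripper_width: 0.0499
```

Request:
{"method": "arm_command", "body": {
  "targets": [
    [[0, 0, 0, 0], [0, 0, 0, 0], [0, 0, 0, 0], [0, 0, 0, 0], [0, 0, 0, 0], [0, 0, 0, 0]]
  ],
  "hand": 5,
  "grip_force": 20
}}

```text
t: 10.6
position: [0.5113, 0.3401, 0.0849]
eef_rot: [3.14, 0.002, 2.969]
force: [3.3, 1.1, 3.2]
gripper_width: 0.0255
```

```bash
python3 - <<'E'
from h import *
im,d=r.read_camera('wrist');save('w7.png',im)
im,d=r.read_camera('top');save('t7.png',im,(150,180,340,300),4.2)
plan([.5115,.339,.083],0.1990-0.368+3.14159);print(r.sense()['ft_torque'])
E
```

```text
t 10.7 pos [0.5112 0.3401 0.0848] rot [3.1405e+00 2.0000e-03 2.9693e+00] F [ 4.3 -0.1  3.8] w 0.0257 q [-0.16  1.08 -1.01  1.69  1.07  1.02  1.41]
shift mm [-0.4 -1.   1.8] turn -0.0033
[ 0.15007576 -0.98701676  0.01148547]
```

View pics/w7.png

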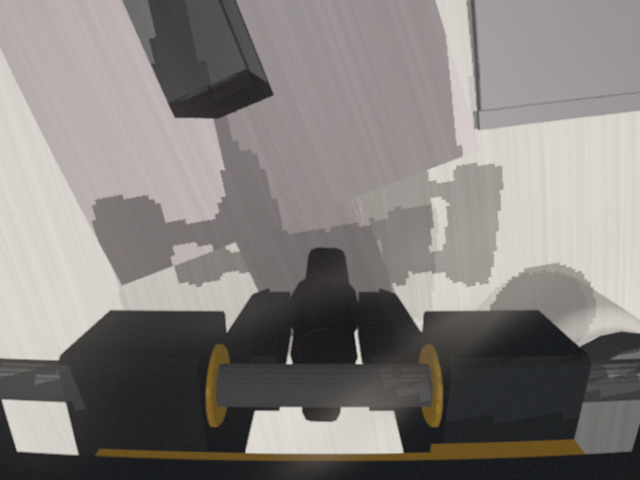

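View pics/t7.png

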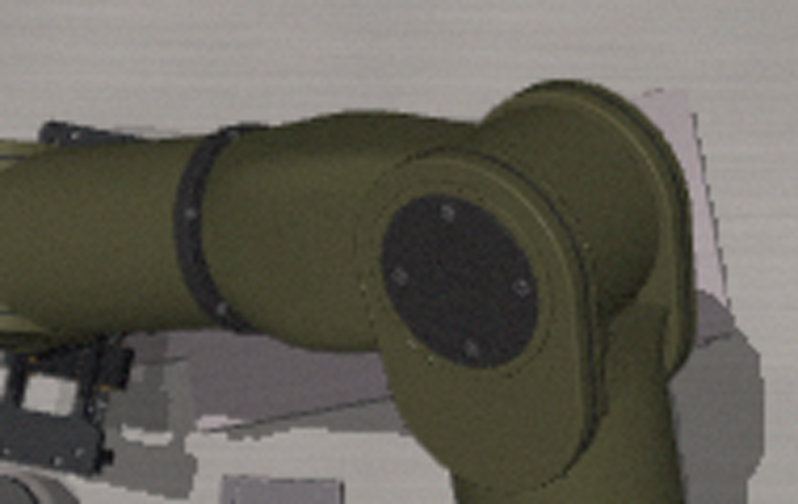

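Request:
{"method": "arm_command", "body": {
  "targets": [
    [[0, 0, 0, 0], [0, 0, 0, 0], [0, 0, -4, 0], [0, 0, -8, 0], [0, 0, -8, 0]]
  ],
  "hand": 40
}}

```text
t: 11.2
position: [0.5099, 0.3403, 0.0928]
eef_rot: [3.141, 0.0, 2.97]
force: [-0.8, 0.1, 0.7]
gripper_width: 0.0398
```

Request:
{"method": "arm_command", "body": {
  "targets": [
    [[0, 0, 0, 0], [0, 0, 0, 0], [0, 0, 0, 0], [0, 0, 0, 0], [0, 0, 0, 0], [0, 0, 0, 0]]
  ],
  "hand": 5,
  "grip_force": 20
}}

```text
t: 11.8
position: [0.5112, 0.3396, 0.0921]
eef_rot: [3.141, 0.002, 2.969]
force: [4.0, 0.2, -2.0]
gripper_width: 0.0127
```

```bash
python3 - <<'E'
from h import *
plan([.5115,.339,.083],0.1990-0.368+3.14159);print(r.sense()['ft_torque'])
E
```

```text
t 11.8 pos [0.5112 0.3396 0.0921] rot [3.1414e+00 1.6000e-03 2.9690e+00] F [ 4.   0.2 -2. ] w 0.0127 q [-0.15  1.07 -1.02  1.69  1.06  1.03  1.41]
shift mm [-0.4 -0.5  9.1] turn -0.0036
[ 0.15742904 -0.93026858 -0.0450154 ]
```

Request:
{"method": "arm_command", "body": {
  "targets": [
    [[-1, 0, 0, 0], [-1, 0, 0, 0.13], [-1, 0, 0, 0.26], [-1, 0, 0, 0.39], [-1, 0, 0, 0.52], [-1, 0, 0, 0.65], [-1, 0, 0, 0.78], [-1, 0, 0, 0.91]]
  ]
}}

```text
t: 12.6
position: [0.5118, 0.3392, 0.0921]
eef_rot: [3.141, 0.001, 2.054]
force: [4.7, 0.1, -2.2]
gripper_width: 0.0128
```

Request:
{"method": "arm_command", "body": {
  "targets": [
    [[0, 0, 0, 0.13], [0, 0, 0, 0.26], [0, 0, 0, 0.39], [0, 0, 0, 0.52], [0, 0, 0, 0.65], [0, 0, 0, 0.78], [0, 0, 0, 0.91], [0, 0, 0, 1.04]]
  ]
}}

```text
t: 13.4
position: [0.5118, 0.3385, 0.0921]
eef_rot: [3.14, 0.001, 1.014]
force: [3.1, -2.0, -1.5]
gripper_width: 0.013
```

```bash
python3 - <<'E'
from h import *
s=r.sense();im,d=r.read_camera('wrist');save('w8.png',im)
im,d=r.read_camera('top');save('t8.png',im,(150,180,340,300),4.2)
plan([.5115,.339,.083],2.969-2.1,s);print(s['ft_torque'])
E
```

```text
t 13.4 pos [0.5118 0.3385 0.0921] rot [3.1401e+00 1.1000e-03 1.0139e+00] F [ 3.1 -2.  -1.5] w 0.013 q [-0.33  0.93 -0.61  1.7   0.74  0.76 -0.3 ]
shift mm [ 0.3 -0.5  9.1] turn 0.1449
[-0.34530461 -0.89247166  0.10450367]
```

View pics/w8.png

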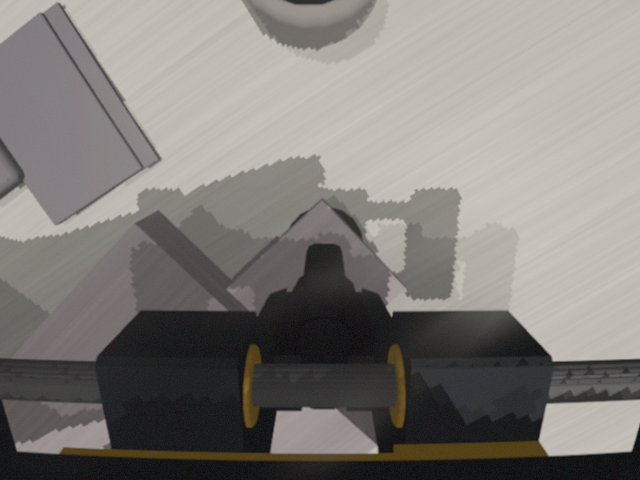

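View pics/t8.png

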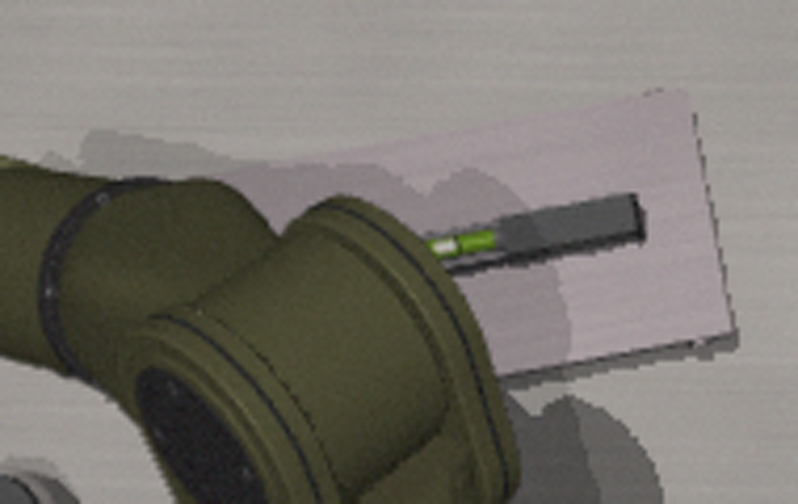

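Request:
{"method": "arm_command", "body": {
  "targets": [
    [[0, 0, 0, 0.09], [0, 0, 0, 0.18], [0, 0, 0, 0.18]]
  ]
}}

```text
t: 13.8
position: [0.5116, 0.3384, 0.0921]
eef_rot: [3.14, 0.001, 0.84]
force: [4.8, -2.8, -0.7]
gripper_width: 0.0128
```

Request:
{"method": "arm_command", "body": {
  "targets": [
    [[0, 0, 0, 0], [0, 0, 0, 0], [0, 0, 0, 0], [0, 0, -10, 0], [0, 0, -50, 0], [0, 0, -90, 0], [0, 0, -115, 0]]
  ],
  "hand": 45
}}

```text
t: 14.5
position: [0.5112, 0.3411, 0.2109]
eef_rot: [-3.141, -0.004, 0.841]
force: [0.5, 0.6, -0.1]
gripper_width: 0.0447
```

```bash
python3 - <<'E'
from h import *
s=r.sense();im,d=r.read_camera('scene');save('s9.png',im,(300,150,450,290),5)
print(s['position'],s['eef_rot'],s['force'])
plan([.545,.20,.21],.195+3.1416,s)
plan([.55,.148,.21],.195,s)
E
```

```text
[0.51121062 0.3411352  0.21085564] [-3.14098747 -0.00388859  0.84113252] [ 0.4718966   0.58101834 -0.094951  ]
t 14.5 pos [0.5112 0.3411 0.2109] rot [-3.141  -0.0039  0.8411] F [ 0.5  0.6 -0.1] w 0.0447 q [-0.3   0.78 -0.68  1.62  0.57  0.95 -0.33]
shift mm [-82.7 119.3   0.5] turn -2.4955
t 14.5 pos [0.5112 0.3411 0.2109] rot [-3.141  -0.0039  0.8411] F [ 0.5  0.6 -0.1] w 0.0447 q [-0.3   0.78 -0.68  1.62  0.57  0.95 -0.33]
shift mm [-118.1  157.7    0.3] turn 0.6461
```

View pics/s9.png

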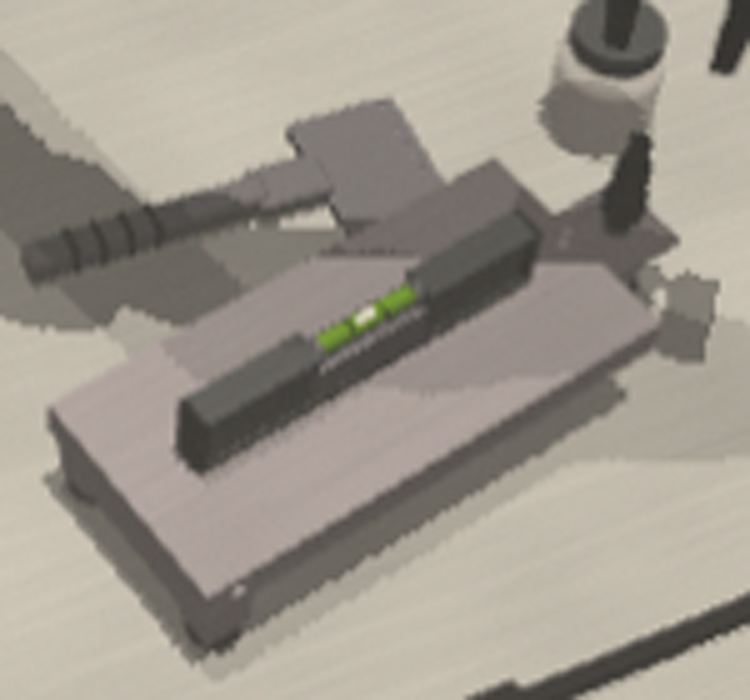

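Request:
{"method": "arm_command", "body": {
  "targets": [
    [[-15, 20, 0, 0.08], [-30, 40, 0, 0.16], [-48, 64, 0, 0.26], [-66, 88, 0, 0.36], [-84, 112, 0, 0.46], [-102, 136, 0, 0.56], [-118, 158, 10, 0.646], [-118, 158, 20, 0.646]]
  ]
}}

```text
t: 15.35
position: [0.5511, 0.1412, 0.1872]
eef_rot: [3.138, -0.0, 0.187]
force: [0.0, 0.1, -0.1]
gripper_width: 0.0451
```

Request:
{"method": "arm_command", "body": {
  "targets": [
    [[0, 0, 5, 0], [0, 0, 10, 0], [0, 0, 10, 0], [0, 0, 10, 0], [0, 0, 10, 0]]
  ]
}}

```text
t: 15.85
position: [0.55, 0.1472, 0.1776]
eef_rot: [-3.141, -0.001, 0.195]
force: [0.4, -0.1, 0.0]
gripper_width: 0.0455
```

```bash
python3 - <<'E'
from h import *
s=r.sense();im,d=r.read_camera('wrist');save('w10.png',im);save('w10c.png',im,(280,150,365,310),3.7)
Mt=R.from_euler('xyz',s['eef_rot']).as_matrix()
plan([.55,.148,.084],.195,s)
E
```

```text
t 15.85 pos [0.55   0.1472 0.1776] rot [-3.1412e+00 -7.0000e-04  1.9530e-01] F [ 0.4 -0.1  0. ] w 0.0455 q [-0.05  0.73 -0.5   1.79  0.49  0.74 -0.61]
shift mm [ 0.1 -0.7 93.6] turn 0.0003
```

View pics/w10.png

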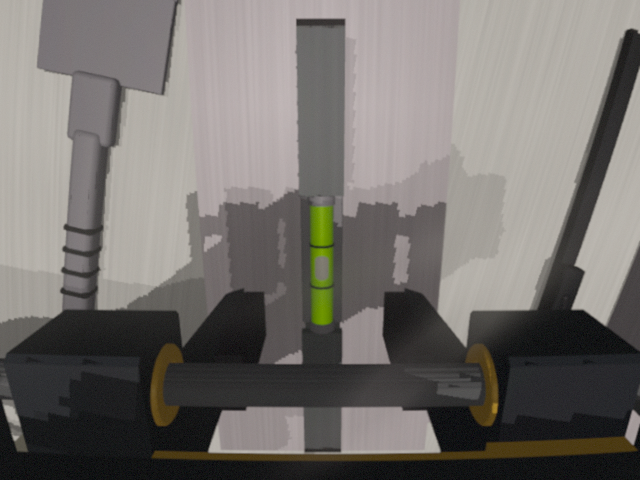

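View pics/w10c.png

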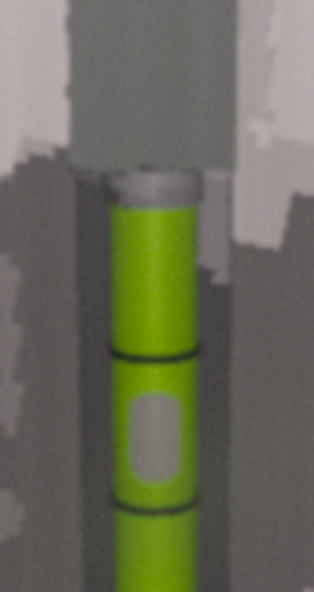

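Request:
{"method": "arm_command", "body": {
  "targets": [
    [[-1, -1, 35, 0], [-1, -1, 70, 0], [-1, -1, 86, 0], [-1, -1, 92, 0], [-1, -1, 92, 0], [-1, -1, 92, 0]]
  ]
}}

```text
t: 16.5
position: [0.5495, 0.1476, 0.0862]
eef_rot: [-3.141, -0.002, 0.194]
force: [0.0, -0.3, -0.9]
gripper_width: 0.0454
```

Request:
{"method": "arm_command", "body": {
  "targets": [
    [[0, 0, 0, 0], [0, 0, 0, 0], [0, 0, 0, 0], [0, 0, 0, 0], [0, 0, 0, 0], [0, 0, 0, 0]]
  ],
  "hand": 10,
  "grip_force": 35
}}

```text
t: 17.1
position: [0.5491, 0.1471, 0.0858]
eef_rot: [3.141, -0.001, 0.194]
force: [-0.4, -1.2, 5.6]
gripper_width: 0.0217
```

```bash
python3 - <<'E'
from h import *
s=r.sense();im,d=r.read_camera('wrist');save('w11.png',im,(230,220,420,460),2.4)
im,d=r.read_camera('scene');save('s11.png',im,(300,150,450,290),5)
plan([.55,.148,.084],.195,s)
E
```

```text
t 17.1 pos [0.5491 0.1471 0.0858] rot [ 3.1413e+00 -8.0000e-04  1.9400e-01] F [-0.4 -1.2  5.6] w 0.0217 q [-0.11  0.86 -0.4   1.85  0.6   0.55 -0.71]
shift mm [ 1.1 -0.7  1.8] turn -0.001
```

View pics/w11.png

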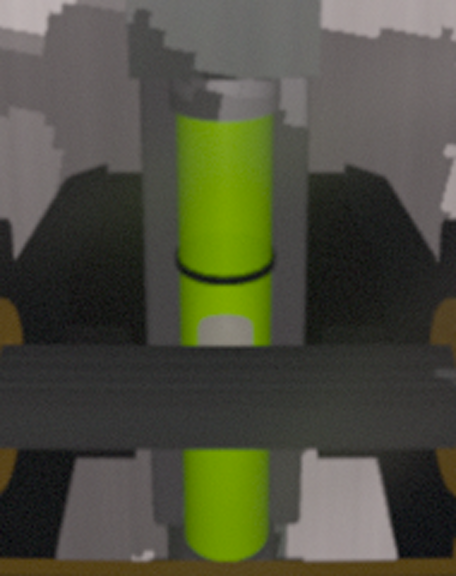

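View pics/s11.png

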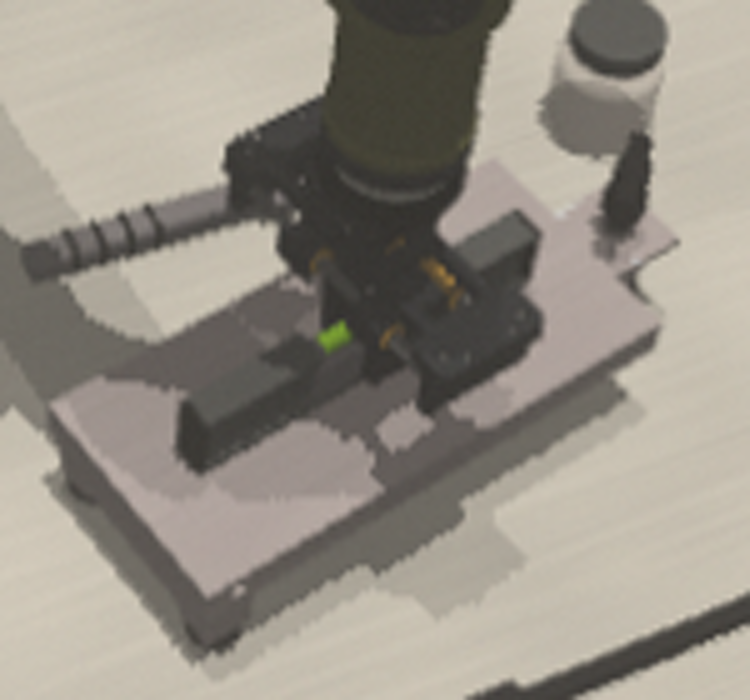

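Request:
{"method": "arm_command", "body": {
  "targets": [
    [[0, 0, 0.3, 0], [0, 0, 0.6, 0], [0, 0, 1, 0], [0, 0, 1, 0], [0, 0, 1, 0]]
  ]
}}

```text
t: 17.7
position: [0.5491, 0.1471, 0.0857]
eef_rot: [3.141, -0.001, 0.194]
force: [-2.6, -2.5, 14.2]
gripper_width: 0.0218
```

Request:
{"method": "arm_command", "body": {
  "targets": [
    [[0, 0, 0.4, 0], [0, 0, 0.8, 0], [0, 0, 1.2, 0], [0, 0, 1.2, 0], [0, 0, 1.2, 0], [0, 0, 1.2, 0], [0, 0, 1.2, 0], [0, 0, 1.2, 0]]
  ]
}}

```text
t: 18.5
position: [0.5491, 0.1471, 0.0857]
eef_rot: [3.14, -0.002, 0.194]
force: [-4.8, -2.3, 24.3]
gripper_width: 0.0215
```

Request:
{"method": "arm_command", "body": {
  "targets": [
    [[0, 0, 0, 0], [0, 0, 0, 0], [0, 0, 0, 0], [0, 0, 0, 0], [0, 0, 0, 0], [0, 0, 0, 0], [0, 0, 0, 0], [0, 0, 0, 0]]
  ]
}}

```text
t: 19.3
position: [0.5491, 0.1472, 0.0857]
eef_rot: [3.14, -0.002, 0.194]
force: [-5.5, -3.4, 23.5]
gripper_width: 0.022
```

```bash
python3 - <<'E'
from h import *
s=r.sense();im,d=r.read_camera('wrist');save('w12.png',im,(230,220,420,460),2.4)
plan([.55,.148,.084],.195,s);print(s['ft_torque'])
E
```

```text
t 19.3 pos [0.5491 0.1472 0.0857] rot [ 3.1404e+00 -1.9000e-03  1.9410e-01] F [-5.5 -3.4 23.5] w 0.022 q [-0.11  0.86 -0.4   1.85  0.6   0.55 -0.71]
shift mm [ 1.1 -0.7  1.7] turn -0.0009
[-0.55714966  1.07533682  0.0564831 ]
```

View pics/w12.png

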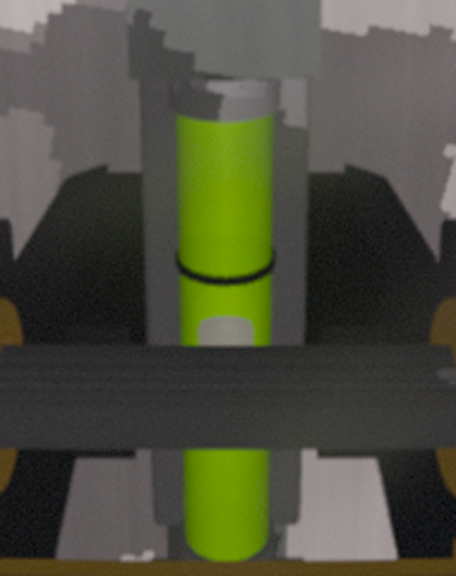

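```bash
python3 - <<'E'
from h import *
im,d=r.read_camera('scene');save('s12.png',im)
s=r.sense();print(s['force'],s['gripper_width'],s['t'])
E
```

```text
[-4.25299716 -3.56559978 24.60690884] 0.02171242600054344 19.4
```

View pics/s12.png

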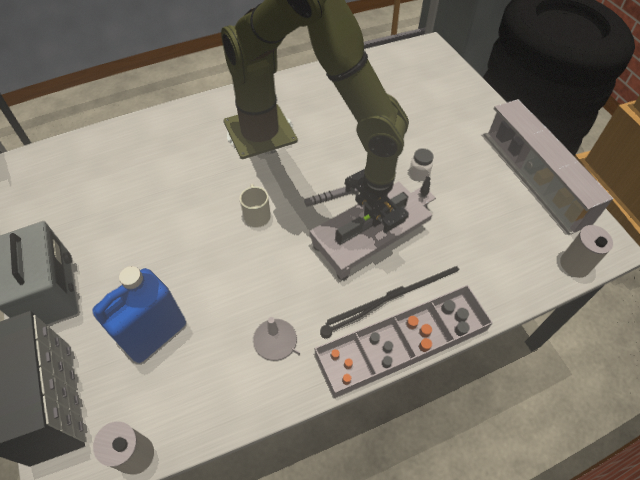

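The scene view shows the other things where they were, and the gripper still holding the level on the riser at about (370,215). I'm handing the job in.

```bash
python3 -c "
from bench import r
print(r.finish_job())"
```

```text
the job is handed in; nothing more can be done
None
```

I stood the level lengthwise on the middle of the shelf and let go of it. I then turned the wing knob about 2.13 rad clockwise, released it, gripped the level again and pressed it down. The job was handed in at about 19.4 s, still pressing with about 24 N.

- **Bubble before pressing:** a clear view of both lines, about 2 s after the last turn of the knob, put it about 0.5 mm off centre (limit 2.6 mm).
- **Bubble while pressing:** the end I could see had not moved after more than a second, and its gap to the visible line puts the bubble about 0.6 mm off centre. The gripper hid the other end and the other line, so only one side was checked while pressing.
- **Level position:** about 1.5 mm off the deck's middle across it and about 3.5 mm along it, within the accuracy of the cameras.
- **First grip on the knob:** it closed at 25.7 mm on something wider than the wings, probably the hub or a collar. I opened, moved up 8 mm and regripped the wings at 12.7 mm before turning anything.
- **Disagreement:** the top and wrist cameras differed by 2 to 4 mm, so I relied mainly on the wrist camera.
- **Other things:** the last scene picture shows them where they were.

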